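# Snap the lid on the cookie tub and nest it on the stack

### The job

Close the small white tub of cookies with the loose blue lid: set the lid square over the rim and press it down until both ends snap fully home. Then carry the closed tub by the handle of its lid, keeping it upright, and nest it flat inside the raised border on the big tub with the blue lid. Leave the big red-lidded tub, the bottle and the sauce jar alone, do not push the blue-lidded tub about, and let go.

Things in the scene. Friction and masses are not known exactly. Their poses are not given: they have to be found in the camera images.
- tub_mid (a point): small open white food tub of cookies, upright on the worktop, about 0.33 kg: 120 mm long (own x) by 90 mm wide (own y) outside, 60 mm high, flat base, the same either way round. The point is its centre, 30 mm above its base and 30 mm below its rim; z is up.
- tub_rim (a point): centre of the small tub's mouth, level with its rim; axes as the tub's. In the middle of each short end (own +x and -x) a grey spring catch, 40 mm wide, stands 5.5 mm out of the wall from 1 to 12 mm below the rim: sloped above, flat below; it yields inwards as the lid is pushed down over it, then springs out and holds the lid.
- lid_grip (a point): loose blue lid, 90 g, lying right way up: 142 mm long (own x) by 106 mm wide (own y), 54 mm high overall, with a bar handle along its middle, 64 mm long (own x), 14 mm thick (own y), 24 mm high. The point is the handle's centre: 42 mm above the lid's foot, 12 mm below the handle's top, 12 mm above the top plate; z is up.
- lid_under (a point): centre of the underside of the lid's top plate, 17 mm below the handle's centre; axes as the lid's. The skirt hangs 25 mm below it, fits round the tub with 1.5 mm play (long side over long side, either way round) and flares to centre itself from 4 mm off. Set on, it rests about 12 mm above the rim; a firm push of up to 20 N snaps both ends home, and this point is then on the rim.
- bluebox_seat (a point): big closed food tub with a blue lid, 0.95 kg, 170 mm long (own x) by 140 mm wide (own y), lid top 60 mm above the worktop. A raised border on the lid, 8 mm high, 6 mm thick, encloses a field of 132 mm (own x) by 102 mm (own y) that takes the small tub's base, long side along long side, either way round. The point is the field's centre, on the lid's flat top; z is up.
- redbox_seat (a point): the same big closed tub with a red lid, a bystander to be left alone: 170 x 140 mm, lid top 60 mm up, border 8 mm higher. The point is the centre of its lid's flat top.
- bottle_mid (a point): green glass bottle standing upright, a bystander: 66 mm across, 200 mm tall. The point is its centre, 100 mm up.
- pot_mid (a point): small round sauce jar, terracotta coloured with a white cap, a bystander: 64 mm across, 50 mm tall. The point is its centre, 25 mm up.
There are look-alikes about, which are no part of the job. Leave any black or turquoise look-alike of the part that bears lid_grip alone.

How it is judged:
By the outcome, as a careful person would: the job done as asked, in the order asked, and still so for the second after the job is handed in, with the robot touching nothing.
It also fails if it takes over 58 s, if anything falls off the work surface, if the arm or the gripper's body presses on something with over 40 N, if the wrist force passes 120 N, or if a joint passes its speed limit or range.

### The arm

A 6-joint arm with a two-finger parallel gripper is mounted at the origin on the work surface. World frame = base frame: x ahead of the robot, y to its left, z up, the work surface at z = 0. Lengths are in m, angles in rad, forces in N, time in s.
With the tool pointing down it reaches from about 0.35 to 0.875 m from the base axis. Payload 15.5 kg.
Tool frame: the origin (TCP) lies at the very end of the fingers, on their centre line; the grasp point (between the pads) lies behind it (manip.grasp_offset is the z of the grasp point in the tool frame, in m); z points along the fingers, y is the direction in which the jaws open and shut (so a half turn about z gives the same grasp; the last joint's range is limited). The gripper opens to 85 mm and grips with 20 to 120 N. Pads are 22 mm wide; open, the fingers measure 114 mm over their backs; the gripper's body (76 mm by 85 mm) begins 54 mm behind the grasp point. The pads swing forward as they close: fully open they stand 13 mm farther back than shut.
Start: joints at [1.187, 0.494, 1.345, -0, 1.302, -0.096], TCP at [0.178, 0.599, 0.201] pointing down, gripper open.
Joint ranges: [-2.91, 2.91], [-0.82, 2.16], [0.22, 2.67], [-1.22, 4.37], [0.12, 2.79], [-3.08, 3.08]. Speed limits (rad/s): [1.89, 1.89, 2.57, 3.01, 3.01, 3.01].

### API

Orientations are given as a unit quaternion [w, x, y, z].
In Python, from rig import manip, eyes, workorder gives the robot as it stands.
- The arm moves only by the shell command python3 -m jog 'ROWS' [FORCE]. ROWS is JSON, a list of rows, each a list of 3 entries, a list of its own where there are three numbers: the turn, a rotation vector about the tool's x, y, z in degrees, then the shift along the tool's x, y, z in m, then the finger opening in m, from 0 to 0.0854. A call has 1 to 20 rows; each row shifts and turns the pose as measured when the row begins, along the tool's axes as they then stand; what a row does not reach is not made up. A row lasts 1/8 s, in which the tool goes at most 62.5 mm and 10.7 degrees, less where a joint would pass 70% of its speed; a pose out of reach is approached as far as the arm can. A call with a gripper value outside its range is refused whole. The fingers move at their own pace and stop on an object; FORCE is the grip in N (left out, the last holds). Time passes only in rows, so rows that do not move let the fingers close. It gives the time, the measured TCP pose, the force and the opening at its end, in the units of the state.
- manip.observe(): the state, without advancing time (a new reading comes with each control period).
- eyes.grab_frame(name): name is "side" or "top" or "wrist"; returns the picture (400x640x3 uint8, red, green, blue); there is no depth.
- eyes.get_calibration(name): a dict with "camera_matrix" (3x3 intrinsics, pixels), "extrinsics" (4x4, takes a point from camera to world coordinates). Camera axes: x right, y up, looking along -z (the intrinsics and any distortion apply to the point x, -y, -z); pixel columns grow to the right and rows downward; lengths in m; the calibration is good to about 2 mm. A picture is of the moment at which its call begins: read the wrist's pose just before it. get_calibration takes no time and is no camera call; for the wrist camera it gives the pose at the moment of the call.
- workorder.finish_job(): hands the job in, once; it reports no verdict.
The state is a dict: "clock": time; "joint_positions": joint angles; "joint_vel": joint speeds; "effort": joint torques, N m; "tcp_pos": TCP position; "ee_rot": TCP orientation; "ft_force": force on the tool from outside, world axes, zero at the start; "ft_torque": the same for the moment, N m; "gripper_width": finger opening in m.
Only numpy, scipy, OpenCV 4.12 (cv2) and the standard library are available. Lean on these libraries where they do the work, as an engineer would, in place of code of your own. Each camera call takes 0.05 s, during which the arm holds its last target. There are 200 camera calls.

## Working session

There is one attempt and no reset: what is moved stays moved. The work goes in short steps, Python scripts to look and compute and a shell command to move; the robot and the scene stay as the last step left them, time stands still between calls to the robot, and variables do not carry over. Pictures are saved under pics/ and viewed, about 8 in all and at most 12, crops included, and the job is handed in when it is done.

```bash
mkdir -p pics
cat > h.py <<'E'
import numpy as np, cv2
from rig import manip, eyes
def snap(n,f):
    c=eyes.get_calibration(n); im=eyes.grab_frame(n); cv2.imwrite(f'pics/{f}.png',im[:,:,::-1]); np.savez(f'pics/{f}.npz',K=c['camera_matrix'],E=c['extrinsics']); 
    return im,c
def ray(f,uv,z):
    d=np.load(f'pics/{f}.npz');K,E=d['K'],d['E'];p=np.linalg.inv(K)@[uv[0],uv[1],1.]
    r=E[:3,:3]@[p[0],-p[1],-p[2]];o=E[:3,3];return o+r*(z-o[2])/r[2]
def proj(f,P):
    d=np.load(f'pics/{f}.npz');K,E=d['K'],d['E'];q=E[:3,:3].T@(np.array(P)-E[:3,3]);q=K@[q[0],-q[1],-q[2]];return q[:2]/q[2]
E
python3 - <<'E'
from h import *
for n in('top','side'):
    im,c=snap(n,n+'0'); print(n,{k:(np.round(v,3).tolist() if hasattr(v,'__len__') and not isinstance(v,str) else v) for k,v in c.items()})
s=manip.observe();print(s,manip.grasp_offset)
E
```

```text
top {'camera_matrix': [[412.567, 0.0, 318.584], [0.0, 412.567, 200.509], [0.0, 0.0, 1.0]], 'extrinsics': [[-0.007, 0.992, -0.124, 0.41], [-1.0, -0.008, -0.007, 0.001], [-0.008, 0.124, 0.992, 1.103], [0.0, 0.0, 0.0, 1.0]]}
side {'camera_matrix': [[459.685, 0.0, 320.61], [0.0, 459.685, 203.401], [0.0, 0.0, 1.0]], 'extrinsics': [[0.813, 0.447, -0.373, 0.08], [-0.582, 0.612, -0.536, -0.668], [-0.011, 0.653, 0.757, 1.047], [0.0, 0.0, 0.0, 1.0]]}
{'clock': 0.1, 'joint_positions': array([ 1.18649342e+00,  4.94119681e-01,  1.34608837e+00,  1.85517262e-05,
        1.30251893e+00, -9.55016549e-02]), 'joint_vel': array([-0.00200532, -0.00161153, -0.00153948, -0.0015694 , -0.00039559,
       -0.00051009]), 'effort': array([ 1.74078432e-03, -8.83591747e+01, -3.84564185e+01,  2.99729900e-04,
        5.09775171e-03, -4.92451613e-05]), 'tcp_pos': array([0.17785245, 0.59876946, 0.20015425]), 'ee_rot': array([-1.43449415e-04,  1.43901733e-01,  9.89591820e-01, -5.48797588e-04]), 'ft_force': array([-0.04872986,  0.83979558, -0.35358523]), 'ft_torque': array([ 0.01072083,  0.00983733, -0.00119701]), 'gripper_width': 0.0853072284648859} -0.0187
```

View pics/top0.png

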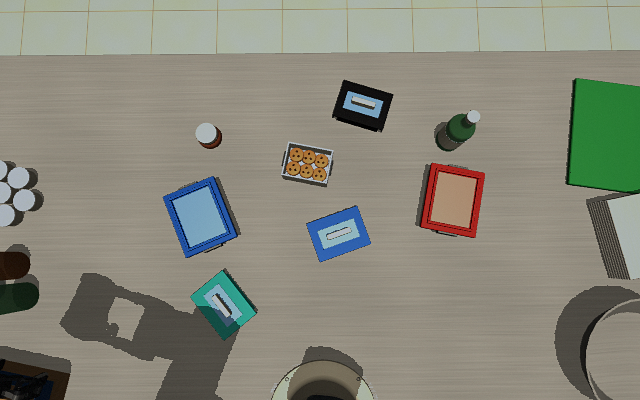

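View pics/side0.png

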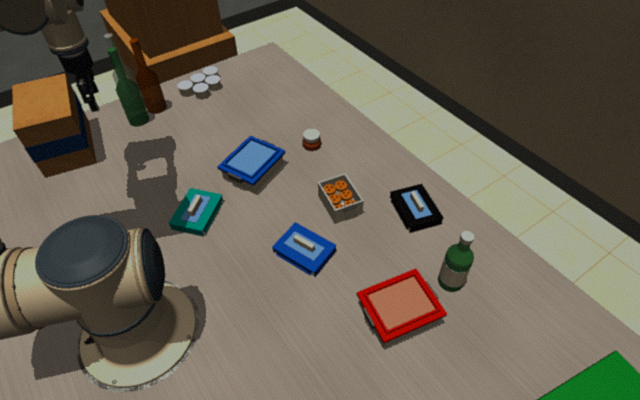

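Top view: the lid candidates are blue (338,233), black (363,105) and turquoise (223,304). Only the blue one fits the description. The small tub is at (308,164), the blue-lidded big tub at (200,216) and the red one at (453,200). I'll confirm this in an enlarged crop.

Run:
```python
import cv2
im=cv2.imread('pics/top0.png');c=im[130:270,160:380];c=cv2.resize(c,None,fx=3.6,fy=3.6,interpolation=cv2.INTER_CUBIC)
for i in range(0,220,20): cv2.putText(c,str(160+i),(int(i*3.6),10),0,.35,(0,0,0),1); cv2.line(c,(int((i+.5)*3.6),12),(int((i+.5)*3.6),18),(0,0,0),1)
for i in range(0,140,20): cv2.putText(c,str(130+i),(0,int((i+.5)*3.6)+4),0,.35,(0,0,0),1)
cv2.imwrite('pics/crop1.png',c)
```

```text
(no output)
```

View pics/crop1.png

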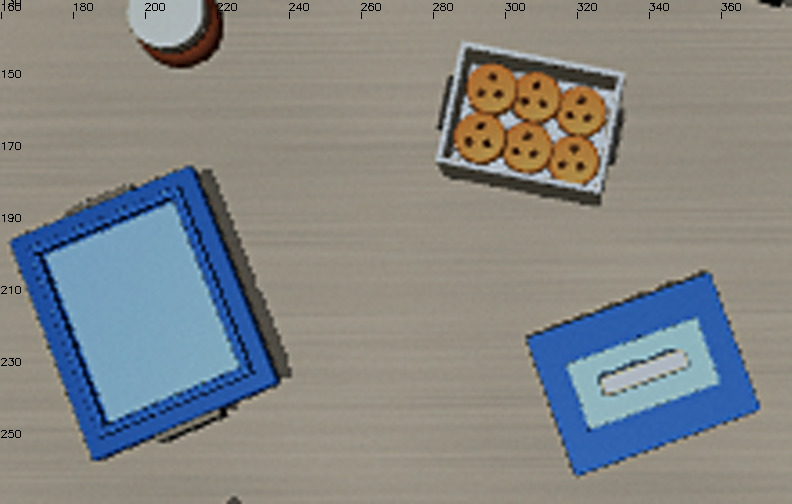

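Run:
```python
from h import *
Q={'tub':([(463,42),(624,72),(600,194),(438,160)],.06),'lid':([(710,272),(760,408),(578,475),(527,337)],.03),'handle':([(600,382),(688,357)],.054),
'boxout':([(193,167),(280,382),(95,460),(10,242)],.06),'field':([(178,200),(243,370),(106,425),(42,252)],.06)}
for k,(p,z) in Q.items():
    w=np.array([ray('top0',(160+u/3.6-.5,130+v/3.6-.5),z) for u,v in p])
    e=np.diff(np.vstack([w,w[:1]]),axis=0)
    print(k,w.mean(0).round(4),'len',np.linalg.norm(e,axis=1).round(4),'ang',(np.degrees(np.arctan2(e[:,1],e[:,0]))%180).round(1))
s=manip.observe()
from scipy.spatial.transform import Rotation as R
q=s['ee_rot'];r=R.from_quat(np.r_[q[1:],q[0]]);print(r.as_matrix().round(3))
c=eyes.get_calibration('wrist');M=np.eye(4);M[:3,:3]=r.as_matrix();M[:3,3]=s['tcp_pos'];print((np.linalg.inv(M)@c['extrinsics']).round(3).tolist(),c['camera_matrix'])
```

```text
tub [0.6405 0.0364 0.06  ] len [0.1181 0.0905 0.1182 0.0881] ang [ 78.7 168.5  77.5 168.4]
lid [ 0.4584 -0.043   0.03  ] len [0.1043 0.1392 0.1054 0.141 ] ang [ 19.  109.6  20.  109.1]
handle [ 0.4594 -0.0422  0.054 ] len [0.0646 0.0646] ang [105.4 105.4]
boxout [0.5027 0.3102 0.06  ] len [0.1668 0.1389 0.1673 0.1395] ang [ 22.9 112.5  23.1 112.3]
field [0.5031 0.3117 0.06  ] len [0.1308 0.1024 0.132  0.1025] ang [ 21.9 111.6  22.  110.9]
[[-0.959  0.285 -0.   ]
 [ 0.285  0.959 -0.001]
 [ 0.    -0.001 -1.   ]]
[[0.001, 0.957, 0.289, 0.075], [1.0, -0.001, 0.001, -0.0], [0.001, 0.289, -0.957, -0.174], [0.0, 0.0, 0.0, 1.0]] [[279.36869835   0.         319.39994463]
 [  0.         279.36869835 200.70942144]
 [  0.           0.           1.        ]]
```

The sizes agree with the description: tub 118×89 mm, lid 140×105 mm, box field 131×102 mm. I'll move above the lid and turn the jaws across the handle.

```bash
cat >> h.py <<'E'
from scipy.spatial.transform import Rotation as R
def pose():
    s=manip.observe();q=s['ee_rot'];return s,R.from_quat(np.r_[q[1:],q[0]]).as_matrix()
def togo(p,yang):  # target TCP, target tool-y world angle (deg, mod 180); prints shift in present tool axes and turn vec
    s,r=pose();d=r.T@(np.array(p)-s['tcp_pos'])
    cur=np.degrees(np.arctan2(r[1,1],r[0,1]));dy=(yang-cur+90)%180-90
    a=np.radians(cur+dy);y=np.array([np.cos(a),np.sin(a),0]);z=np.array([0,0,-1.]);T=np.c_[np.cross(y,z),y,z]
    rv=np.degrees(R.from_matrix(r.T@T).as_rotvec())
    print('t',round(s['clock'],2),'tcp',s['tcp_pos'].round(4),'yang',round(cur,2),'q',s['joint_positions'].round(2),'F',s['ft_force'].round(1),'M',s['ft_torque'].round(2),'w',round(s['gripper_width'],4))
    print('shift now',d.round(4),'turn',rv.round(2),'shift after turn',(T.T@(np.array(p)-s['tcp_pos'])).round(4))
E
python3 -m jog '[[[0,0,0],[-0.0323,-0.0382,0],0.085],[[0,0,0],[-0.0323,-0.0382,0],0.085],[[0,0,0],[-0.0323,-0.0382,0],0.085],[[0,0,0],[-0.0323,-0.0382,0],0.085],[[0,0,0],[-0.0323,-0.0382,0],0.085],[[0,0,0],[-0.0323,-0.0382,0],0.085],[[0,0,0],[-0.0323,-0.0382,0],0.085],[[0,0,0],[-0.0323,-0.0382,0],0.085],[[0,0,0],[-0.0323,-0.0382,0],0.085],[[0,0,0],[-0.0323,-0.0382,0],0.085],[[0,0,0],[-0.0323,-0.0382,0],0.085],[[0,0,0],[-0.0323,-0.0382,0],0.085],[[0,0,0],[-0.0323,-0.0382,0],0.085],[[0,0,0],[-0.0323,-0.0382,0],0.085]]'
python3 -m jog '[[[0,0,9],[0,0,0],0.085],[[0,0,9],[0,0,0],0.085],[[0,0,9],[0,0,0],0.085],[[0,0,9],[0,0,0],0.085],[[0,0,9],[0,0,0],0.085],[[0,0,9],[0,0,0],0.085],[[0,0,0],[0,0,0],0.085]]'
python3 -c "
from h import *
togo([.459,-.0425,.1],19.3)"
```

```text
clock: 1.85
tcp_pos: [0.4652, -0.0608, 0.199]
ee_rot: [-0.0, 0.141, 0.99, -0.001]
ft_force: [1.9, 0.5, -0.0]
gripper_width: 0.0849
clock: 2.72
tcp_pos: [0.4654, -0.0646, 0.1974]
ee_rot: [-0.001, 0.589, 0.808, -0.002]
ft_force: [0.5, -0.1, 0.3]
gripper_width: 0.0853
t 2.73 tcp [ 0.4654 -0.0646  0.1974] yang 17.85 q [-0.26  0.28  1.72 -0.    1.15 -0.57] F [ 0.5 -0.1  0.3] M [-0.07  0.01 -0.02] w 0.0853
shift now [0.023  0.0011 0.0974] turn [-0.24  0.01 -1.45] shift after turn [0.023  0.0013 0.0974]
```

```bash
python3 -m jog '[[[-0.2,0,-1.4],[0.0115,0.0007,0],0.085],[[0,0,0],[0.0115,0,0],0.085],[[0,0,0],[0,0,0],0.085]]' >/dev/null
python3 - <<'E'
from h import *
snap('wrist','w1')
togo([.459,-.0425,.032],19.3)
im=cv2.imread('pics/w1.png');cv2.imwrite('pics/w1b.png',cv2.resize(im,None,fx=1.25,fy=1.25))
for P in([.459,-.0425,.054],[.6405,.0364,.06]): print(proj('w1',P))
E
```

```text
t 3.15 tcp [ 0.458  -0.041   0.1972] yang 19.77 q [-0.22  0.27  1.74 -0.    1.14 -0.56] F [ 0.1  0.1 -0.3] M [ 0.04  0.02 -0.02] w 0.0851
shift now [-0.0018  0.0006  0.1652] turn [-0.04 -0.02  0.47] shift after turn [-0.0017  0.0005  0.1652]
[321.27885692 184.57315112]
[496.09496135 174.91744256]
```

View pics/w1b.png

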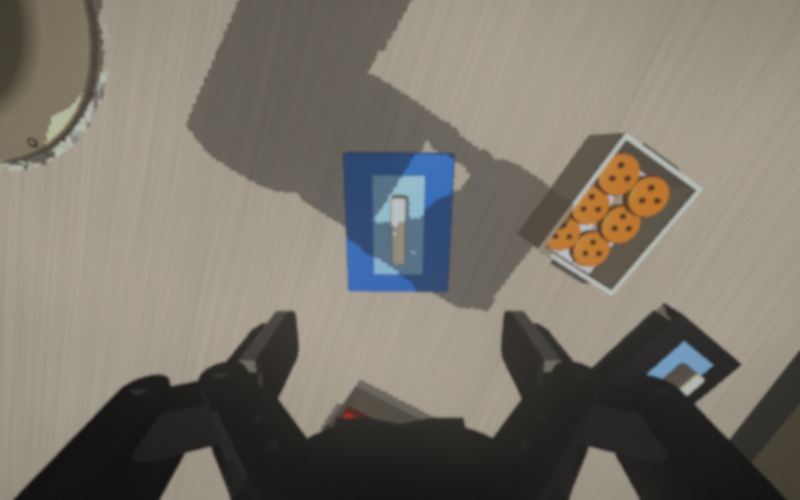

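Run:
```python
from h import *
Q={'tub':([(628,135),(701,188),(611,293),(541,245)],.06),'lid':([(343,153),(455,153),(449,292),(350,292)],.03),'handle':([(399,195),(399,264)],.054)}
for k,(p,z) in Q.items():
    w=np.array([ray('w1',((u+.5)/1.25-.5,(v+.5)/1.25-.5),z) for u,v in p])
    e=np.diff(np.vstack([w,w[:1]]),axis=0)
    print(k,w.mean(0).round(4),'len',np.linalg.norm(e,axis=1).round(4),'ang',(np.degrees(np.arctan2(e[:,1],e[:,0]))%180).round(1))
```

```text
tub [0.6392 0.0365 0.06  ] len [0.0851 0.1178 0.0875 0.1148] ang [168.4  78.2 166.5  77.1]
lid [ 0.4573 -0.0446  0.03  ] len [0.1053 0.1415 0.1046 0.1415] ang [ 19.8 109.9  19.8 110.1]
handle [ 0.4565 -0.0431  0.054 ] len [0.0659 0.0659] ang [109.8 109.8]
```

The top and wrist views agree within 2 mm: lid at (0.458, -0.043), tub at (0.640, 0.0365). Next I descend on the handle.

```bash
python3 -m jog '[[[0,0,0.2],[-0.0018,-0.0006,0.04],0.06],[[0,0,0],[0,0,0.04],0.06],[[0,0,0],[0,0,0.04],0.05],[[0,0,0],[0,0,0.03],0.045],[[0,0,0],[0,0,0],0.04],[[0,0,0],[0,0,0],0.04]]' 60
python3 -c "
from h import *
togo([.458,-.043,.033],19.7)"
```

```text
clock: 3.9
tcp_pos: [0.4612, -0.044, 0.0453]
ee_rot: [0.002, 0.575, 0.818, 0.001]
ft_force: [-0.3, 0.1, -0.4]
gripper_width: 0.0401
t 3.9 tcp [ 0.4612 -0.044   0.0453] yang 19.79 q [-0.22  0.51  1.91 -0.    0.72 -0.57] F [-0.3  0.1 -0.4] M [ 0.03  0.01 -0.  ] w 0.0401
shift now [ 0.002  -0.0027  0.0123] turn [0.23 0.18 0.09] shift after turn [ 0.002  -0.0027  0.0123]
```

```bash
python3 -m jog '[[[0.2,0.2,0],[0.002,-0.0027,0.0065],0.04],[[0,0,0],[0,0,0.0058],0.04],[[0,0,0],[0,0,0],0.04]]' 60
python3 -c "
from h import *
togo([.458,-.043,.033],19.7)"
```

```text
clock: 4.28
tcp_pos: [0.4593, -0.0433, 0.0344]
ee_rot: [0.002, 0.575, 0.818, 0.001]
ft_force: [0.2, 0.8, 0.2]
gripper_width: 0.0397
t 4.28 tcp [ 0.4593 -0.0433  0.0344] yang 19.81 q [-0.22  0.53  1.92  0.    0.69 -0.57] F [0.2 0.8 0.2] M [-0.03  0.02 -0.03] w 0.0397
shift now [ 0.0007 -0.0011  0.0014] turn [0.21 0.1  0.11] shift after turn [ 0.0007 -0.0011  0.0014]
```

```bash
python3 -m jog '[[[0.2,0.1,0],[0.0007,-0.0008,0.001],0.01],[[0,0,0],[0,0,0],0],[[0,0,0],[0,0,0],0],[[0,0,0],[0,0,0],0],[[0,0,0],[0,0,0],0],[[0,0,0],[0,0,0],0]]' 60
python3 -m jog '[[[0,0,0],[0,0,-0.01],0],[[0,0,0],[0,0,-0.03],0],[[0,0,0],[0,0,-0.04],0],[[0,0,0],[0,0,-0.04],0],[[0,0,0],[0,0,0],0]]'
python3 -c "
from h import *
togo([.6397,.0365,.15],-12)"
```

```text
clock: 5.03
tcp_pos: [0.4586, -0.0429, 0.0338]
ee_rot: [0.0, 0.575, 0.818, 0.0]
ft_force: [-0.1, 0.0, -0.4]
gripper_width: 0.0
clock: 5.65
tcp_pos: [0.4582, -0.0429, 0.16]
ee_rot: [0.0, 0.575, 0.818, 0.0]
ft_force: [0.4, -0.1, -0.8]
gripper_width: 0.0002
t 5.65 tcp [ 0.4582 -0.0429  0.16  ] yang 19.81 q [-0.22  0.32  1.79  0.    1.03 -0.57] F [ 0.4 -0.1 -0.8] M [ 0.06  0.01 -0.03] w 0.0002
shift now [0.0132 0.1976 0.0101] turn [5.000e-02 1.000e-02 3.181e+01] shift after turn [0.1154 0.161  0.01  ]
```

The gripper closed on nothing, so I need to look.

Run:
```python
from h import *
snap('wrist','w2');snap('side','s2')
a=cv2.imread('pics/w2.png')[60:360,140:540];b=cv2.imread('pics/s2.png')[150:310,200:413]
cv2.imwrite('pics/c2.png',np.hstack([a,cv2.resize(b,(400,300),interpolation=cv2.INTER_CUBIC)]))
```

```text
(no output)
```

View pics/c2.png

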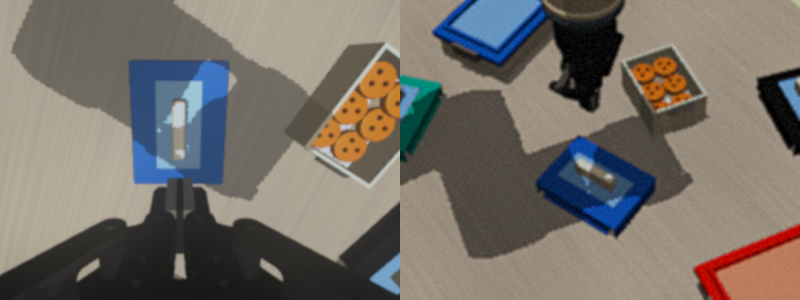

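Run:
```python
from h import *
s,r=pose();t=s['tcp_pos']
for P in (t,t-r[:,2]*.0187*-1, [.458,-.043,.054],[.458,-.043,.03]):
    w=proj('w2',P);q=proj('s2',P);print('w crop',(w-[140,60]).round(),'s crop',((q-[200,150])*[400/213,300/160]).round())
w=np.array([ray('w2',(140+u,60+v),.03) for u,v in [(129,61),(228,61),(222,184),(136,184)]]);print(w.mean(0),np.linalg.norm(np.diff(w,axis=0),axis=1))
w=np.array([ray('w2',(140+u,60+v),.054) for u,v in [(179,98),(179,160)]]);print(w.mean(0),w)
# side view lid corners
w=np.array([ray('s2',(200+u*213/400,150+v*160/300),.03) for u,v in [(578,136),(655,183),(612,232),(538,187)]]);print(w.mean(0),np.linalg.norm(np.diff(w,axis=0),axis=1))
```

```text
w crop [180. 169.] s crop [190. 123.]
w crop [180. 159.] s crop [191. 131.]
w crop [180. 131.] s crop [194. 168.]
w crop [180. 125.] s crop [195. 178.]
[ 0.4567104  -0.04478251  0.03      ] [0.10344395 0.14089723 0.10241776]
[ 0.45621033 -0.04260694  0.054     ] [[ 0.4450054  -0.01151509  0.054     ]
 [ 0.46741526 -0.07369879  0.054     ]]
[ 0.91526383 -0.38725144  0.03      ] [0.12231809 0.11724557 0.112233  ]
```

Run:
```python
from h import *
s,r=pose();t=s['tcp_pos']
for z in (0,-.01,-.0187,-.03):
  print(z,[(( proj('w2',t+r@[x,0,z])-[140,60]).round(), ((proj('s2',t+r@[x,0,z])-[200,150])*1.877+[400,0]).round()) for x in (-.011,.011)])
a=cv2.imread('pics/w2.png')[200:300,260:380];b=cv2.imread('pics/s2.png')[170:220,270:330]
cv2.imwrite('pics/c3.png',np.hstack([cv2.resize(a,(480,400),interpolation=cv2.INTER_CUBIC),cv2.resize(b,(320,400*50*320//(60*400)*0+400),interpolation=cv2.INTER_CUBIC)]))
```

```text
0 [(array([180., 184.]), array([597., 126.])), (array([180., 153.]), array([584., 119.]))]
-0.01 [(array([180., 190.]), array([597., 121.])), (array([180., 159.]), array([583., 114.]))]
-0.0187 [(array([180., 197.]), array([596., 117.])), (array([180., 164.]), array([583., 110.]))]
-0.03 [(array([180., 206.]), array([596., 112.])), (array([180., 171.]), array([583., 104.]))]
```

View pics/c3.png

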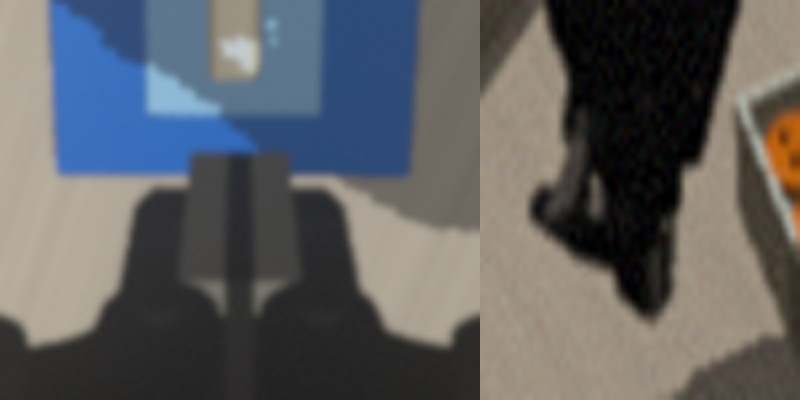

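The lid hasn't moved. The fingertips look about 20 mm short of the nominal TCP, so they closed just above the handle. I'll go down again with a narrower opening, feeling for contact with the plate.

```bash
python3 -m jog '[[[0,0,0],[0,-0.0005,0.03],0.024],[[0,0,0],[0,0,0.035],0.024],[[0,0,0],[0,0,0.035],0.024],[[0,0,0],[0,0,0.02],0.024],[[0,0,0],[0,0,0.004],0.024],[[0,0,0],[0,0,0],0.024]]' 60
python3 -c "
from h import *
togo([.4575,-.0435,.03],19.8)"
```

```text
clock: 6.5
tcp_pos: [0.4523, -0.0419, 0.0269]
ee_rot: [-0.005, 0.575, 0.818, -0.002]
ft_force: [0.8, 0.3, 0.6]
gripper_width: 0.024
t 6.5 tcp [ 0.4523 -0.0419  0.0269] yang 19.8 q [-0.22  0.54  1.93  0.    0.68 -0.57] F [0.8 0.3 0.6] M [-0.06 -0.02  0.01] w 0.024
shift now [-0.0033  0.0043 -0.0032] turn [-0.51 -0.33  0.  ] shift after turn [-0.0033  0.0043 -0.0031]
```

```bash
python3 -m jog '[[[-0.5,-0.3,0],[-0.0033,0.0043,-0.003],0.024],[[0,0,0],[0,0,0],0.024]]' |tail -4
python3 -m jog '[[[0,0,0],[0,0,0.004],0.024],[[0,0,0],[0,0,0.004],0.024]]' |grep -v rot
python3 -c "
from h import *
togo([.4575,-.0435,.02],19.8)"
```

```text
tcp_pos: [0.4586, -0.0438, 0.0312]
ee_rot: [0.001, 0.575, 0.818, 0.001]
ft_force: [-0.1, -0.3, -0.0]
gripper_width: 0.0238
clock: 7.0
tcp_pos: [0.4593, -0.044, 0.0237]
ft_force: [0.6, -0.2, 0.0]
gripper_width: 0.0239
t 7.0 tcp [ 0.4593 -0.044   0.0237] yang 19.8 q [-0.23  0.55  1.93  0.    0.66 -0.57] F [ 0.6 -0.2  0. ] M [0.02 0.03 0.06] w 0.0239
shift now [ 0.001  -0.0016  0.0037] turn [0.22 0.11 0.  ] shift after turn [ 0.001  -0.0015  0.0037]
```

```bash
python3 -m jog '[[[0.2,0.1,0],[0.001,-0.0015,0.004],0.024],[[0,0,0],[0,0,0.004],0.024]]' |grep -v rot
python3 -m jog '[[[0,0,0],[0,0,0.003],0.024],[[0,0,0],[0,0,0],0.024]]' |grep -v rot
python3 -c "
from h import *
togo([.4575,-.0435,.02],19.8)"
```

```text
clock: 7.25
tcp_pos: [0.4573, -0.0435, 0.015]
ft_force: [0.2, -0.2, -0.2]
gripper_width: 0.024
clock: 7.5
tcp_pos: [0.457, -0.0434, 0.0113]
ft_force: [-0.7, 0.4, 0.3]
gripper_width: 0.0239
t 7.5 tcp [ 0.457  -0.0434  0.0113] yang 19.8 q [-0.22  0.58  1.94  0.    0.63 -0.57] F [-0.7  0.4  0.3] M [-0.04  0.01 -0.01] w 0.0239
shift now [-0.0003  0.0005 -0.0087] turn [-0.06 -0.04  0.  ] shift after turn [-0.0003  0.0005 -0.0087]
```

```bash
python3 -m jog '[[[0,0,0],[0,0,0.002],0.01],[[0,0,0],[0,0,0],0],[[0,0,0],[0,0,0],0],[[0,0,0],[0,0,0],0]]' 60|grep -v rot
python3 - <<'E'
from h import *
snap('wrist','w4');snap('side','s4')
a=cv2.imread('pics/w4.png')[60:360,140:540];b=cv2.imread('pics/s4.png')[190:270,250:357]
cv2.imwrite('pics/c4.png',np.hstack([a,cv2.resize(b,(400,300),interpolation=cv2.INTER_CUBIC)]))
E
```

```text
clock: 8.0
tcp_pos: [0.4574, -0.0435, 0.0105]
ft_force: [0.9, -0.2, -0.8]
gripper_width: 0.0124
```

View pics/c4.png

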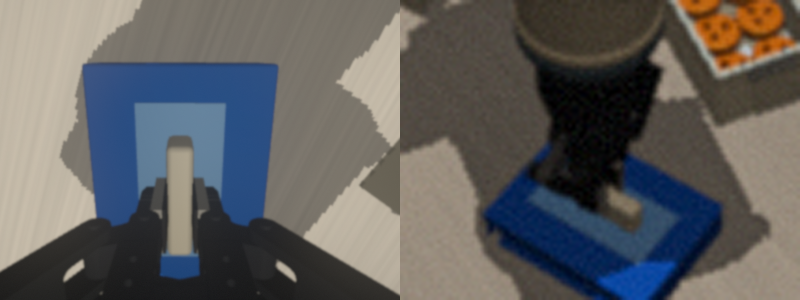

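The handle is gripped: width 12.4 mm and held between the pads in both views. Lifting.

```bash
python3 -m jog '[[[0,0,0],[0,0,-0.01],0],[[0,0,0],[0,0,-0.03],0],[[0,0,0],[0,0,-0.035],0],[[0,0,0],[0,0,-0.03],0],[[0,0,0],[0,0,0],0]]' 100|grep -v rot
python3 -c "
from h import *
togo([.6397,.0365,.11],-12)"
```

```text
clock: 8.72
tcp_pos: [0.4569, -0.0433, 0.1205]
ft_force: [-0.3, -0.7, -1.7]
gripper_width: 0.0108
t 8.72 tcp [ 0.4569 -0.0433  0.1205] yang 19.8 q [-0.22  0.38  1.84  0.    0.93 -0.57] F [-0.3 -0.7 -1.7] M [-0.03 -0.08  0.  ] w 0.0108
shift now [0.0132 0.199  0.0105] turn [-1.00e-02 -1.00e-02  3.18e+01] shift after turn [0.1161 0.1622 0.0105]
```

```bash
python3 -m jog '[[[0,0,8],[0,0,0],0],[[0,0,8],[0,0,0],0],[[0,0,8],[0,0,0],0],[[0,0,7.8],[0,0,0],0],[[0,0,0],[0.019,0.027,0],0],[[0,0,0],[0.024,0.034,0],0],[[0,0,0],[0.024,0.034,0],0],[[0,0,0],[0.024,0.034,0],0],[[0,0,0],[0.019,0.027,0],0],[[0,0,0],[0,0,0],0]]' |grep -v rot
python3 -c "
from h import *
togo([.6397,.0365,.11],-12)"
```

```text
clock: 9.98
tcp_pos: [0.6337, 0.0316, 0.1144]
ft_force: [-0.8, 0.2, -2.0]
gripper_width: 0.0106
t 9.97 tcp [0.6337 0.0316 0.1144] yang -13.15 q [-0.04  0.6   1.41  0.    1.15  0.18] F [-0.8  0.2 -2. ] M [0.01 0.03 0.  ] w 0.0106
shift now [0.0061 0.0048 0.0043] turn [-0.59  0.05 -1.15] shift after turn [0.006  0.0049 0.0044]
```

```bash
python3 -m jog '[[[-0.6,0,-1.1],[0.0061,0.0048,-0.004],0],[[0,0,0],[0,0,0],0],[[0,0,0],[0,0,0],0]]' |grep -v rot
python3 - <<'E'
from h import *
togo([.6397,.0365,.11],-12)
snap('wrist','w5');snap('side','s5')
a=cv2.imread('pics/w5.png')[60:360,140:540];b=cv2.imread('pics/s5.png')[130:250,270:430]
cv2.imwrite('pics/c5.png',np.hstack([a,cv2.resize(b,(400,300),interpolation=cv2.INTER_CUBIC)]))
E
```

```text
clock: 10.35
tcp_pos: [0.6378, 0.0363, 0.1176]
ft_force: [0.1, -1.0, -0.7]
gripper_width: 0.0114
t 10.35 tcp [0.6378 0.0363 0.1176] yang -11.98 q [-0.04  0.6   1.4  -0.    1.15  0.17] F [ 0.1 -1.  -0.7] M [0.02 0.02 0.07] w 0.0114
shift now [0.0006 0.0018 0.0076] turn [-0.12  0.09  0.02] shift after turn [0.0006 0.0018 0.0076]
```

View pics/c5.png

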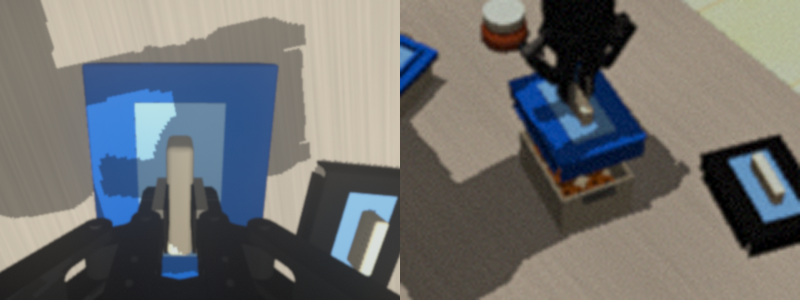

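```bash
python3 - <<'E'
from h import *
s,r=pose();z=s['tcp_pos'][2]-.0105+.03
w=np.array([ray('w5',(140+u,60+v),z) for u,v in [(83,65),(277,65)]]);d=w[1]-w[0];print(np.linalg.norm(d),np.degrees(np.arctan2(d[1],d[0])))
m=w.mean(0);print('edge mid in tool',(r.T@(m-s['tcp_pos'])).round(4),'centre',m-r[:,0]*.071)
E
python3 -m jog '[[[-0.1,0.1,0],[0.0006,0.0016,0.012],0],[[0,0,0],[0,0,0.014],0],[[0,0,0],[0,0,0.014],0],[[0,0,0],[0,0,0],0]]' |grep -v rot
python3 -c "
from h import *
togo([.6397,.0365,.0575],-12)"
```

```text
0.10318247923999808 -11.944265244644486
edge mid in tool [ 0.0686 -0.0014 -0.0196] centre [0.63625634 0.03421732 0.1373216 ]
clock: 10.95
tcp_pos: [0.6389, 0.0362, 0.0739]
ft_force: [-0.3, 0.8, -0.3]
gripper_width: 0.0111
t 10.95 tcp [0.6389 0.0362 0.0739] yang -12.02 q [-0.04  0.65  1.44  0.    1.06  0.17] F [-0.3  0.8 -0.3] M [-0.   -0.01  0.02] w 0.0111
shift now [0.0005 0.0008 0.0164] turn [-0.09 -0.   -0.02] shift after turn [0.0005 0.0007 0.0164]
```

```bash
python3 -m jog '[[[-0.1,0,0],[0.0012,0.0009,0],0],[[0,0,0],[0,0,0.004],0],[[0,0,0],[0,0,0.004],0]]' |grep -v rot
python3 -m jog '[[[0,0,0],[0,0,0.004],0],[[0,0,0],[0,0,0.003],0]]' |grep -v rot
python3 -c "
from h import *
togo([.640,.0372,.0575],-12)"
```

```text
clock: 11.32
tcp_pos: [0.6408, 0.0372, 0.0662]
ft_force: [-0.5, -0.1, -0.7]
gripper_width: 0.0108
clock: 11.58
tcp_pos: [0.6408, 0.0371, 0.0589]
ft_force: [-1.0, -1.9, 0.6]
gripper_width: 0.0113
t 11.57 tcp [0.6408 0.0371 0.0589] yang -12.01 q [-0.03  0.67  1.44 -0.    1.03  0.17] F [-1.  -1.9  0.6] M [-0.66  0.17  0.07] w 0.0113
shift now [-0.0001 -0.0008  0.0014] turn [ 0.11 -0.   -0.01] shift after turn [-0.0001 -0.0008  0.0014]
```

```bash
python3 -m jog '[[[0,0,0],[-0.001,-0.0003,0.002],0],[[0,0,0],[0,0,0.002],0]]' |grep -v rot
python3 -m jog '[[[0,0,0],[0,0,0.002],0],[[0,0,0],[0,0,0.002],0]]' |grep -v rot
python3 -c "
from h import *
togo([.640,.0372,.0455],-12)"
```

```text
clock: 11.82
tcp_pos: [0.6408, 0.0361, 0.0551]
ft_force: [-0.2, -0.6, 4.7]
gripper_width: 0.0112
clock: 12.08
tcp_pos: [0.6415, 0.0362, 0.0518]
ft_force: [-1.8, 0.5, 3.9]
gripper_width: 0.011
t 12.07 tcp [0.6415 0.0362 0.0518] yang -12.01 q [-0.04  0.68  1.45 -0.    1.01  0.17] F [-1.8  0.5  3.9] M [0.09 0.21 0.11] w 0.011
shift now [ 0.0007 -0.0017  0.0063] turn [ 0.27 -0.04 -0.01] shift after turn [ 0.0007 -0.0016  0.0063]
```

```bash
python3 -m jog '[[[0.2,0,0],[0,-0.0008,0.003],0],[[0,0,0],[0,0,0.003],0]]' |grep -v rot
python3 -m jog '[[[0,0,0],[0,0,0.003],0],[[0,0,0],[0,0,0],0]]' |grep -v rot
python3 -c "
from h import *
togo([.640,.0372,.0455],-12)"
```

```text
clock: 12.32
tcp_pos: [0.6408, 0.0363, 0.0455]
ft_force: [0.8, -1.2, 24.7]
gripper_width: 0.0108
clock: 12.58
tcp_pos: [0.6411, 0.0364, 0.046]
ft_force: [0.6, -0.2, -1.4]
gripper_width: 0.0114
t 12.57 tcp [0.6411 0.0364 0.046 ] yang -12.01 q [-0.04  0.69  1.45  0.    1.    0.17] F [ 0.6 -0.2 -1.4] M [ 0.04 -0.01 -0.  ] w 0.0114
shift now [ 0.0006 -0.0012  0.0005] turn [ 0.18 -0.07 -0.01] shift after turn [ 0.0006 -0.0012  0.0005]
```

```bash
python3 -m jog '[[[0.1,0,0],[0,-0.0005,0.003],0]]' |grep -v rot
python3 -m jog '[[[0,0,0],[0,0,0.003],0]]' |grep -v rot
python3 -m jog '[[[0,0,0],[0,0,0.002],0]]' |grep -v rot
python3 -c "
from h import *
togo([.640,.0372,.0455],-12)"
```

```text
clock: 12.7
tcp_pos: [0.6414, 0.0364, 0.0453]
ft_force: [-17.4, -1.8, 67.3]
gripper_width: 0.011
clock: 12.82
tcp_pos: [0.6415, 0.0364, 0.0453]
ft_force: [-23.6, -0.3, 66.1]
gripper_width: 0.0112
clock: 12.95
tcp_pos: [0.6414, 0.0364, 0.0455]
ft_force: [-10.4, -1.4, 30.1]
gripper_width: 0.0114
t 12.95 tcp [0.6414 0.0364 0.0455] yang -12.0 q [-0.04  0.69  1.46  0.    0.99  0.17] F [-10.4  -1.4  30.1] M [-0.1   1.96 -0.02] w 0.0114
shift now [ 0.0005 -0.0015 -0.    ] turn [ 0.34 -0.09  0.  ] shift after turn [ 0.0005 -0.0015 -0.    ]
```

It hits a hard stop exactly at the predicted home height of 0.0455. I'll ease off, lift a little, and check both ends.

```bash
python3 -m jog '[[[0,0,0],[0,0,0],0],[[0.2,0,0],[0,-0.001,-0.002],0],[[0,0,0],[0,0,-0.01],0],[[0,0,0],[0,0,-0.02],0],[[0,0,0],[0,0,-0.035],0],[[0,0,0],[0,0,-0.035],0],[[0,0,0],[0,0,0],0],[[0,0,0],[0,0,0],0]]' |grep -v rot
python3 - <<'E'
from h import *
togo([.503,.311,.15],112.4)
snap('side','s6');snap('wrist','w6')
a=cv2.imread('pics/w6.png')[60:360,140:540];b=cv2.imread('pics/s6.png')[110:230,280:440]
cv2.imwrite('pics/c6.png',np.hstack([a,cv2.resize(b,(400,300),interpolation=cv2.INTER_CUBIC)]))
E
```

```text
clock: 13.95
tcp_pos: [0.6376, 0.0367, 0.148]
ft_force: [0.1, -0.6, -5.4]
gripper_width: 0.011
t 13.95 tcp [0.6376 0.0367 0.148 ] yang -12.01 q [-0.04  0.57  1.37  0.    1.21  0.17] F [ 0.1 -0.6 -5.4] M [0.03 0.04 0.01] w 0.011
shift now [ 0.2403 -0.1888 -0.0009] turn [-0.28  0.1  55.59] shift after turn [-0.0199 -0.3049 -0.002 ]
```

View pics/c6.png

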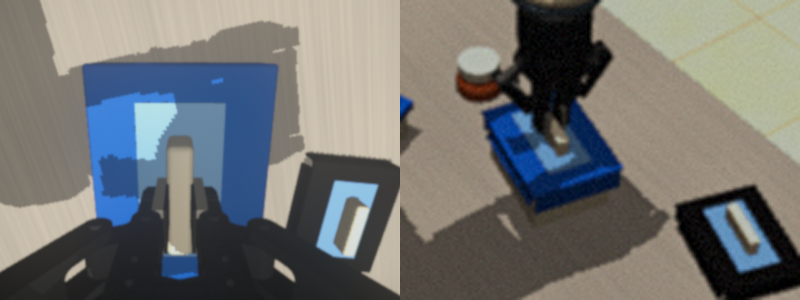

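Lifted and level: both ends read flush, and the load is 5.4 N. Next, turn and carry it to the blue-lidded tub.

```bash
python3 -m jog '[[[-0.3,0,5],[0,0,0],0],[[0,0,8],[0,0,0],0],[[0,0,8],[0,0,0],0],[[0,0,8],[0,0,0],0],[[0,0,8],[0,0,0],0],[[0,0,8],[0,0,0],0],[[0,0,6],[0,0,0],0],[[0,0,4.6],[0,0,0],0],[[0,0,0],[-0.001,-0.015,0],0],[[0,0,0],[-0.0025,-0.035,0],0],[[0,0,0],[-0.0025,-0.038,0],0],[[0,0,0],[-0.0025,-0.038,0],0],[[0,0,0],[-0.0025,-0.038,0],0],[[0,0,0],[-0.0025,-0.038,0],0],[[0,0,0],[-0.0025,-0.038,0],0],[[0,0,0],[-0.0025,-0.03,0],0],[[0,0,0],[-0.001,-0.015,0],0],[[0,0,0],[0,0,0],0],[[0,0,0],[0,0,0],0]]' |grep -v rot
python3 -c "
from h import *
togo([.503,.311,.15],112.4)"
```

```text
clock: 16.42
tcp_pos: [0.5005, 0.308, 0.133]
ft_force: [0.3, -0.4, -4.6]
gripper_width: 0.0113
t 16.43 tcp [0.5005 0.308  0.133 ] yang -68.29 q [0.44 0.53 1.5  0.01 1.14 1.63] F [ 0.3 -0.4 -4.6] M [-0.03 -0.07  0.  ] w 0.0113
shift now [ 0.003 -0.002 -0.017] turn [-0.56  1.47 -0.69] shift after turn [ 0.0035 -0.0018 -0.017 ]
```

```bash
python3 -m jog '[[[-0.5,1.4,-0.7],[0.0034,-0.0018,0],0],[[0,0,0],[0,0,0],0],[[0,0,0],[0,0,0],0]]' |grep -v rot
python3 - <<'E'
from h import *
togo([.503,.311,.1055],112.4)
snap('side','s7');snap('top','t7')
a=cv2.imread('pics/t7.png')[150:282,130:306];b=cv2.imread('pics/s7.png')[100:220,180:340]
cv2.imwrite('pics/c7.png',np.hstack([cv2.resize(a,(400,300),interpolation=cv2.INTER_CUBIC),cv2.resize(b,(400,300),interpolation=cv2.INTER_CUBIC)]))
E
```

```text
clock: 16.8
tcp_pos: [0.504, 0.3095, 0.1329]
ft_force: [0.9, 0.3, -4.2]
gripper_width: 0.0109
t 16.8 tcp [0.504  0.3095 0.1329] yang -67.64 q [0.45 0.52 1.51 0.   1.11 1.63] F [ 0.9  0.3 -4.2] M [-0.05 -0.03 -0.05] w 0.0109
shift now [-0.0004 -0.0017  0.0274] turn [-0.   -0.04 -0.04] shift after turn [-0.0004 -0.0017  0.0274]
```

View pics/c7.png

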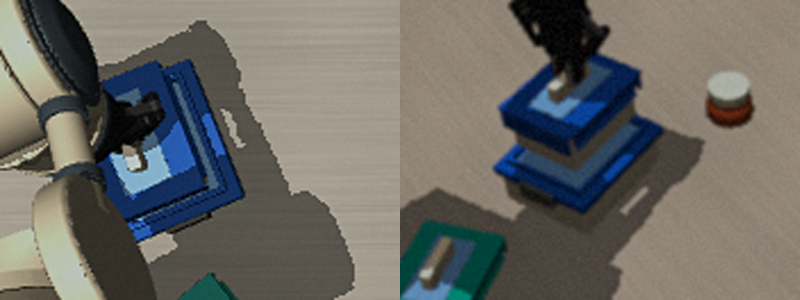

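Run:
```python
from h import *
w=np.array([ray('t7',(130+u/2.273-.5,150+v/2.273-.5),.1525) for u,v in [(163,62),(210,188)]]);d=w[1]-w[0];L=np.linalg.norm(d);d/=L
n=np.array([d[1],-d[0],0]); n=n if n[1]>0 else -n
print(L,np.degrees(np.arctan2(d[1],d[0]))%180,w.mean(0)+n*.053)
w=np.array([ray('t7',(130+u/2.273-.5,150+v/2.273-.5),.06) for u,v in [(192,60),(245,195)]]);d=w[1]-w[0];L=np.linalg.norm(d);d/=L
n=np.array([d[1],-d[0],0]); n=n if n[1]>0 else -n
print(L,np.degrees(np.arctan2(d[1],d[0]))%180,w.mean(0)+n*.07)
```

```text
0.13987601095216418 21.540524325327965 [0.50229468 0.30515264 0.1525    ]
0.16518440147096067 22.28930064245185 [0.50305118 0.3094893  0.06      ]
```

```bash
python3 -m jog '[[[0,0,0],[0.0013,-0.0032,0],0],[[0,0,0],[0,0,0.006],0],[[0,0,0],[0,0,0.006],0],[[0,0,0],[0,0,0.006],0],[[0,0,0],[0,0,0],0]]' |grep -v rot
python3 -c "
from h import *
togo([.504,.313,.1055],112.4)"
```

```text
clock: 17.52
tcp_pos: [0.5038, 0.3132, 0.1131]
ft_force: [-0.4, 0.6, -3.6]
gripper_width: 0.0113
t 17.52 tcp [0.5038 0.3132 0.1131] yang -67.64 q [0.46 0.55 1.53 0.   1.07 1.64] F [-0.4  0.6 -3.6] M [ 0.04  0.02 -0.  ] w 0.0113
shift now [0.0001 0.0003 0.0076] turn [-0.01  0.02 -0.04] shift after turn [0.0001 0.0003 0.0076]
```

```bash
python3 -m jog '[[[0,0,0],[0,0,0.003],0],[[0,0,0],[0,0,0.002],0]]' |grep -v rot
python3 -m jog '[[[0,0,0],[0,0,0.0015],0],[[0,0,0],[0,0,0.001],0]]' |grep -v rot
python3 -c "
from h import *
togo([.504,.313,.1055],112.4)"
```

```text
clock: 17.77
tcp_pos: [0.504, 0.3132, 0.108]
ft_force: [0.1, -0.7, -4.1]
gripper_width: 0.0109
clock: 18.02
tcp_pos: [0.5044, 0.3134, 0.1058]
ft_force: [0.6, -0.7, -0.6]
gripper_width: 0.0111
t 18.02 tcp [0.5044 0.3134 0.1058] yang -67.64 q [0.46 0.55 1.53 0.   1.05 1.64] F [ 0.6 -0.7 -0.6] M [-0.03  0.04  0.04] w 0.0111
shift now [-0.0005  0.0002  0.0003] turn [-0.01 -0.06 -0.04] shift after turn [-0.0005  0.0002  0.0003]
```

The load comes off at TCP 0.1058, against 0.1055 expected for flat (on the border it would be 0.1135). Releasing.

```bash
python3 -m jog '[[[0,0,0],[0,0,0.0003],0.02],[[0,0,0],[0,0,0],0.03],[[0,0,0],[0,0,0],0.04],[[0,0,0],[0,0,0],0.04],[[0,0,0],[0,0,-0.01],0.04],[[0,0,0],[0,0,-0.03],0.04],[[0,0,0],[0,0,-0.05],0.04],[[0,0,0],[0,0,-0.05],0.04],[[0,0,0],[-0.05,0,0],0.04],[[0,0,0],[-0.05,0,0],0.04],[[0,0,0],[-0.02,0.05,0],0.04],[[0,0,0],[0,0.06,0],0.04],[[0,0,0],[0,0.06,0],0.04],[[0,0,0],[0,0.06,0],0.04],[[0,0,0],[0,0.06,0],0.04],[[0,0,0],[0,0,0],0.04],[[0,0,0],[0,0,0],0.04]]' |grep -v rot
python3 - <<'E'
from h import *
togo([.504,.313,.1055],112.4)
snap('side','s8');snap('top','t8')
a=cv2.imread('pics/t8.png')[150:282,130:306];b=cv2.imread('pics/s8.png')[100:220,180:340]
cv2.imwrite('pics/c8.png',np.hstack([cv2.resize(a,(400,300),interpolation=cv2.INTER_CUBIC),cv2.resize(b,(400,300),interpolation=cv2.INTER_CUBIC)]))
E
```

```text
clock: 20.15
tcp_pos: [0.505, -0.0084, 0.2598]
ft_force: [-0.2, 0.4, 0.2]
gripper_width: 0.0398
t 20.15 tcp [ 0.505  -0.0084  0.2598] yang -67.51 q [-0.14  0.26  1.56  0.01  1.31  1.04] F [-0.2  0.4  0.2] M [-0.03 -0.01 -0.04] w 0.0398
shift now [ 0.1198 -0.2975  0.1557] turn [ 0.08 -0.84  0.09] shift after turn [ 0.1216 -0.2975  0.1543]
```

View pics/c8.png

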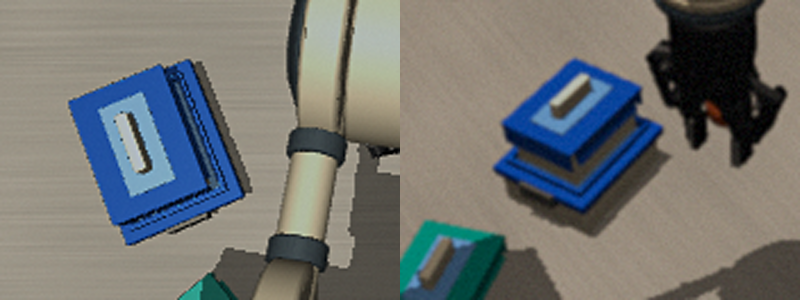

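Run:
```python
from h import *
w=np.array([ray('t8',(130+u/2.273-.5,150+v/2.273-.5),.125) for u,v in [(68,100),(162,64),(213,188),(118,225)]]);e=np.diff(w,axis=0)
print(w.mean(0),np.linalg.norm(e,axis=1),np.degrees(np.arctan2(e[:,1],e[:,0]))%180)
w=np.array([ray('t8',(130+u/2.273-.5,150+v/2.273-.5),.06) for u,v in [(191,60),(245,192),(127,244)]]);e=np.diff(w,axis=0)
print((w[0]+w[2])/2,np.linalg.norm(e,axis=1),np.degrees(np.arctan2(e[:,1],e[:,0]))%180)
```

```text
[0.50506921 0.31129658 0.125     ] [0.10543446 0.14354365 0.10500588] [110.96973961  23.38788123 110.98397913]
[0.50310834 0.310118   0.06      ] [0.16254056 0.14131489] [ 23.08406097 113.48763862]
```

The tub sits within about 2 mm and 1° of the field's centre, inside the 6 mm of play. The blue-lidded tub hasn't moved. Handing in.

```bash
python3 -c "
from rig import workorder,manip
print(manip.observe()['clock'],workorder.finish_job())"
```

```text
the job is handed in; nothing more can be done
20.25 None
```

I closed the small tub with the blue lid, carried it upright by the lid's handle, nested it on the blue-lidded tub, let go and handed the job in at 20.25 s.

**Closing:** The lid went down at about 25 N. A second push met a hard stop at exactly the predicted home height. That push peaked at 67 N, above the 20 N suggested but below the 120 N limit. The tub then lifted level with the lid on, and neither end looked raised. I judged the snap from the height and that picture, since the catches themselves can't be seen.

**Nesting:** The load came off at TCP 0.1058 m, against 0.1055 m expected for lying flat and 0.1135 m for standing on the border. After release the lid measured within about 2 mm and 1° of the field's centre, with 6 mm of play allowed. The blue-lidded tub stayed within about 1 mm of where it was, and the gripper was clear.

**What disagreed:** My first grasp closed on air, because the fingertips end roughly 20 mm or more short of the stated tool point. The lid didn't move, and the second, lower grasp held.

**Not re-measured:** I didn't check the positions of the red-lidded tub, bottle or jar at the end. The arm made no approach to them.

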